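# Pack the two drain frames into the sterilising box

### The arm

A 6-joint arm with a two-finger parallel gripper is mounted at the origin on the work surface. World frame = base frame: x ahead of the robot, y to its left, z up, the work surface at z = 0. Lengths are in m, angles in rad, forces in N, time in s.
With the tool pointing down it reaches from about 0.35 to 0.85 m from the base axis. Payload 8.1 kg.
Tool frame: the origin (TCP) lies on the centre line of the jaws, within the pads' length; the fingertips stand 22 mm ahead of it and the grasp point (between the pads) lies 3 mm ahead of it; z points along the fingers, y is the line along which they close (so a half turn about z gives the same grasp; the last joint's range is limited). The gripper opens to 93 mm and grips with 3 to 60 N. Pads are 15 mm wide; open, the fingers measure 128 mm over their backs; the gripper's body (75 mm by 188 mm) begins 65 mm behind the grasp point.
Start: joints at [1.168, 0.13, 1.488, -0, 1.523, -0.085], TCP at [0.187, 0.57, 0.241] pointing down, gripper open.
Joint ranges: [-2.96, 2.96], [-0.89, 2.26], [0.02, 2.5], [-1.34, 4.48], [0, 2.73], [-2.66, 2.66]. Speed limits (rad/s): [2.39, 2.39, 2.79, 3.14, 3.14, 3.14].

### API

Orientations are given as a rotation vector (axis times angle).
In Python, from plant import robot, viewer, monitor gives the robot as it stands (robot), with the cameras (viewer) and the readings (monitor).
- The arm moves only by the tool run_rows, called as name(argument=value, ...) on one line, values as JSON. Schema: {"type":"object","properties":{"plan":{"type":"object","properties":{"steps":{"type":"array","items":{"type":"array","items":{"type":"number"},"minItems":5,"maxItems":5},"minItems":1,"maxItems":20}},"additionalProperties":false,"required":["steps"]},"grip_force":{"type":"number"},"only":{"type":"string"},"quiet":{"type":"boolean"},"lines":{"type":"string"}},"required":["plan"],"additionalProperties":false}. plan is an object whose key "steps" holds a list of rows, 1 to 20 of them, each of 5 numbers: the finger opening in m, then dx, dy, dz in shares of the most that a row can go, 1 being 50 mm, then a turn about the tool's z in fractions of the full range, 1 being 360 degrees; each row shifts and turns the commanded pose from where the row before left it, along the tool's axes as they then stand; what a row does not reach is not made up. A row lasts 1/10 s, in which the tool goes at most 0.05 m and 0.15 rad, less where a joint would pass 70% of its speed; a pose out of reach is approached as far as the arm can. The fingers move at their own pace and stop on an object; grip_force is the grip in N (left out, the last holds). Time passes only in rows, so rows that do not move let the fingers close. The tool returns the time, the measured TCP pose, the force, the opening and the grip force at its end. only (a regular expression) keeps the lines of the reply that match it, lines (a string "A,B") keeps lines A to B, and quiet returns only ok. Shift and turn numbers lie between -1 and 1, and a call with a number outside is refused. Input that does not fit is refused with a message, and nothing moves.
- monitor.read_state(): the state, without advancing time (a new reading comes with each control period).
- viewer.read_camera(name): name is "scene" or "side" or "wrist"; returns a dict with "image" (400x640x3 uint8, red, green, blue), "fx", "fy", "cx", "cy" (pixels), "R" (3x3) and "t" (3): a world point X has camera coordinates R X + t. Camera axes: x right, y down, z forward; pixel columns grow to the right and rows downward; lengths in m; the calibration is good to about 2 mm. A picture is of the moment at which its call begins. There is no depth.
- robot.close_job(): hands the job in; it is judged then, once.
The state is a dict: "t": time; "q": joint angles; "dq": joint speeds; "joint_torque": joint torques, N m; "tool_pos": TCP position; "orientation": TCP orientation; "force": force on the tool from outside, world axes, zero at the start; "wrist_torque": the same for the moment, N m; "opening": finger opening in m; "gripper_force": force on a finger pad.
Only numpy, scipy, OpenCV 4.12 (cv2) and the standard library are available. Lean on these libraries where they do the work, as an engineer would, in place of code of your own. Each camera call takes 0.05 s, during which the arm holds its last target. There are 200 camera calls.

### The job

Pack both blue drain frames flat on the floor of the open white sterilising box so that together they fill it. Without taking it out of the box, slide the rectangular frame that lies askew inside into the corner that lets the other one fit, then turn the L-shaped frame to suit, lay it right way up around it, and let go. Leave the feeding bottle, brush, spoon and bib clip standing and lying where they are.

Things in the scene. Friction and masses are not known exactly. Their poses are not given: they have to be found in the camera images.
- box: White sterilising box, open; it does not move. Origin: centre of its underside, z up, x towards the hinge, y along its length. Outside 176 (x) x 242 (y) x 45 mm high. The lid is hinged on the +x side and lies folded right back on the table (x = 90 to 290 mm, 45 mm high); it need not be touched.
- box_floor (a point): Middle of the box's flat inner floor, 5 mm above the box's origin, same axes. The floor is 152 (x) x 218 (y) mm; the four inner walls lean outward, so that the mouth at the rim (40 mm above the floor) is 162 x 228 mm.
- short_frame: Rectangular blue drain frame, 69 (x) x 136 (y) x 12 mm thick, about 70 g, loose and askew on the box floor. Origin: centre of its underside, z up. Two through openings, 46 (x) x 48 (y) mm, corners cut off by about 10 mm, centred at y = +33 and -33 mm; bars 11 mm wide, web between openings 18 mm. Closed fingertips fit into an opening and can drag the frame along.
- l_frame: L-shaped blue drain frame, 12 mm thick, about 140 g, on the table, right way up (handle on top). Origin: centre of the underside of its enclosing rectangle 144 (x) x 210 (y) mm; z up. Long leg: x = 2 to 72, y = -105 to 105 mm. Short leg: x = -72 to 2, y = -105 to -37 mm. When home, its origin is at the middle of the box floor (4 mm play all round), its y along the box's y, either way round.
- notch (a point): Middle of the empty notch of the L-shaped frame (x = -72 to 2, y = -37 to 105 mm in that frame), where the rectangular frame belongs, long side along y. So that frame goes to the box corner (-x, +y) if the L-shaped frame's y will point along the box's y, or to (+x, -y) if the other way; the other two corners do not work, as the L cannot lie upside down.
- handle (a point): Grip point: middle of the top bar of the L-shaped frame's upright lift handle, at x = 8, y = -18, z = 45 mm in the L-shaped frame. The bar is 10 mm thick (x), 60 mm long (y) and 14 mm high (z = 38 to 52 mm); it is near the frame's centre of mass.
- feeding_bottle: Clear feeding bottle with yellow collar and clear cap, standing upright, 58 mm across, 185 mm high; origin at the centre of its base. Bystander.
- bottle_brush: Grey silicone bottle brush with white shaft and square foot, lying, 250 mm long along its x (head to +x), 36 mm high; origin under its middle. Bystander.
- spoon: Steel spoon lying on the table, about 165 mm long along its x, bowl 36 mm wide at +x; origin under its middle. Bystander.
- bib_clip: Green plastic bib clip, about 65 x 20 x 18 mm, lying; origin under its middle. Bystander.

How it is judged:
By the outcome, as a careful person would: the job done as asked, in the order asked, and still so for the second after the job is handed in, with the robot touching nothing.
It also fails if it takes over 53 s, if anything falls off the work surface, if the arm or the gripper's body presses on something with over 40 N, if the wrist force passes 120 N, or if a joint passes its speed limit or range.

## Working session

There is one attempt and no reset: what is moved stays moved. The work goes in short steps, Python scripts to look and compute and a tool call to move; the robot and the scene stay as the last step left them, time stands still between calls to the robot, and variables do not carry over. Pictures are saved under pics/ and viewed, at most 10 in all, crops included, and the job is handed in when it is done.

```bash
ls; mkdir -p pics; python3 - <<'E'
from plant import robot, viewer, monitor
import cv2,numpy as np,pickle
d={}
for n in ["scene","side","wrist"]:
    c=viewer.read_camera(n); d[n]=c
    cv2.imwrite(f"pics/{n}0.png",c["image"][:,:,::-1])
    print(n,c["fx"],c["cx"],c["cy"],np.round(c["R"],3).tolist(),np.round(c["t"],3))
pickle.dump(d,open("c0.pkl","wb"))
s=monitor.read_state();print(s["t"],s["tool_pos"],s["orientation"])
E
```

```text
pics
plant.py
scene 390.6650705153535 318.10952898419737 206.30187079292412 [[-0.168, 0.986, 0.015], [0.687, 0.129, -0.715], [-0.707, -0.11, -0.699]] [ 0.107 -0.312  1.471]
side 470.61339060972193 323.5923844012893 190.56238967362265 [[0.735, -0.678, -0.0], [-0.526, -0.571, -0.63], [0.427, 0.464, -0.776]] [-0.389  0.306  1.15 ]
wrist 296.3361117033782 324.7881936472577 197.36688607614505 [[0.311, 0.95, -0.001], [0.912, -0.298, 0.283], [0.269, -0.089, -0.959]] [-0.599 -0.034  0.391]
0.15 [0.18727226 0.56958614 0.23981872] [-4.96933843e-01 -3.10166965e+00  2.20113708e-03]
```

View pics/scene0.png

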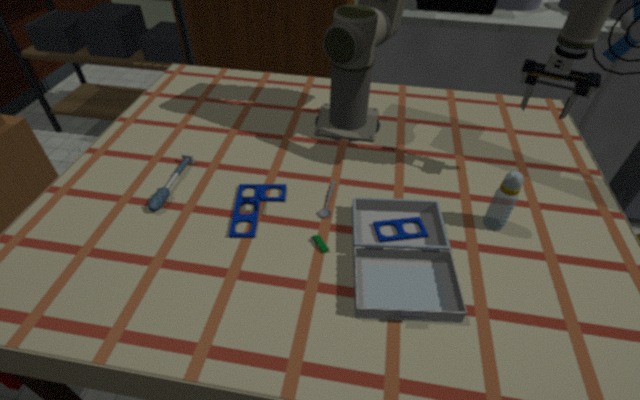

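View pics/side0.png

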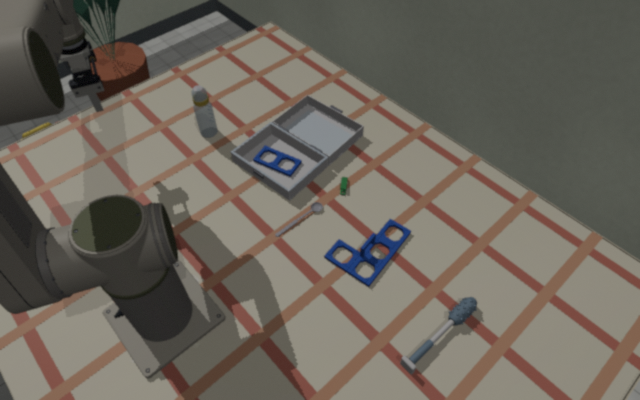

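The scene view shows the box at (400,225), its lid on the far side at (405,285), the short frame inside at (400,230), the L at (255,205), the spoon at (326,200), the clip at (320,243) and the bottle at (503,200). The side view agrees, with the box at (280,155) and the L at (368,252). Next I'll zoom in for the box corners.

```bash
python3 - <<'E'
import cv2,pickle,numpy as np
d=pickle.load(open("c0.pkl","rb"))
a=d["scene"]["image"][185:325,340:470,::-1]; b=d["side"]["image"][90:210,225:370,::-1]
a=cv2.resize(a,None,fx=3,fy=3,interpolation=cv2.INTER_CUBIC);b=cv2.resize(b,None,fx=2.8,fy=2.8,interpolation=cv2.INTER_CUBIC)
o=np.zeros((420,800,3),np.uint8);o[:a.shape[0],:a.shape[1]]=a;o[:b.shape[0],390:390+b.shape[1]]=b
cv2.imwrite("pics/crop1.png",o);print(a.shape,b.shape)
E
```

```text
(420, 390, 3) (336, 406, 3)
```

View pics/crop1.png

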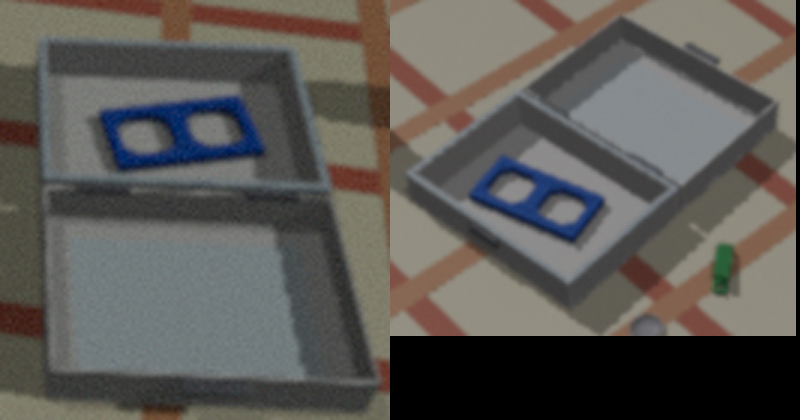

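The crop shows the outer rim corners of the box. In the left crop they are at (40,40), (292,48), (330,188) and (42,188). In the right crop they are at (408,175), (520,95), (678,188) and (570,287). Now I'll fit the poses.

```bash
cat > h.py <<'E'
import cv2,numpy as np
from scipy.optimize import least_squares,minimize
def proj(c,X):
    X=np.atleast_2d(X);p=X@np.array(c["R"]).T+np.array(c["t"]);return np.c_[c["fx"]*p[:,0]/p[:,2]+c["cx"],c["fy"]*p[:,1]/p[:,2]+c["cy"]]
def xf(p,P,z):  # p=(x,y,yaw); P 2D pts
    c,s=np.cos(p[2]),np.sin(p[2]);P=np.asarray(P,float);z=np.broadcast_to(z,len(P))
    return np.c_[p[0]+c*P[:,0]-s*P[:,1],p[1]+s*P[:,0]+c*P[:,1],z]
def blue(c):
    h=c["image"].astype(int);m=((h[...,2]>h[...,0]*1.6+15)&(h[...,2]>h[...,1]*1.5+5)).astype(np.uint8)
    return m
def oct(cx,cy,w=.046,l=.048,k=.010):
    w/=2;l/=2
    return [(cx+a,cy+b) for a,b in [(w,l-k),(w-k,l),(-w+k,l),(-w,l-k),(-w,-l+k),(-w+k,-l),(w-k,-l),(w,-l+k)]]
SF=([(-.0345,-.068),(.0345,-.068),(.0345,.068),(-.0345,.068)],[oct(0,.033),oct(0,-.033)])
LF=([(.002,.105),(.072,.105),(.072,-.105),(-.072,-.105),(-.072,-.037),(.002,-.037)],[])
def render(c,p,M,z0,th=.012,S=4):
    m=np.zeros((400*S,640*S),np.uint8)
    f=lambda P,z:np.round((proj(c,xf(p,P,z))+.5)*S).astype(np.int32)
    o=M[0];n=len(o)
    cv2.fillPoly(m,[f(o,z0)],1);cv2.fillPoly(m,[f(o,z0+th)],1)
    for i in range(n):
        q=np.r_[f([o[i],o[(i+1)%n]],z0),f([o[(i+1)%n],o[i]],z0+th)];cv2.fillPoly(m,[q],1)
    for h in M[1]:
        a=np.zeros_like(m);b=a.copy();cv2.fillPoly(a,[f(h,z0)],1);cv2.fillPoly(b,[f(h,z0+th)],1);m[(a&b)>0]=0
    return cv2.resize(m.astype(np.float32),(640,400),interpolation=cv2.INTER_AREA)
def fill(m):
    cs,_=cv2.findContours(m,cv2.RETR_EXTERNAL,cv2.CHAIN_APPROX_NONE);o=np.zeros_like(m);cv2.drawContours(o,[max(cs,key=cv2.contourArea)],-1,1,-1);return o
def fit(cs,masks,M,p0,z0,freez=False):
    ms=[cv2.GaussianBlur(m.astype(np.float32),(0,0),1) for m in masks]
    def cost(v):
        p=(v[0],v[1],v[2]/5);z=v[3] if freez else z0
        return sum(((cv2.GaussianBlur(render(c,p,M,z),(0,0),1)-m)**2).sum()/m.sum() for c,m in zip(cs,ms))
    x0=np.r_[p0[0],p0[1],p0[2]*5,[z0] if freez else []]
    for s in (.03,.006):
        sim=np.vstack([x0]+[x0+s*(1 if i!=2 else 4)*e for i,e in enumerate(np.eye(len(x0)))])
        r=minimize(cost,x0,method="Nelder-Mead",options=dict(initial_simplex=sim,xatol=1e-4,fatol=1e-5,maxiter=250));x0=r.x
    return np.r_[x0[:2],x0[2]/5,x0[3:]],r.fun
def tri(c1,p1,c2,p2):
    P=[np.diag([1,1,1.])@np.array([[c["fx"],0,c["cx"]],[0,c["fy"],c["cy"]],[0,0,1]])@np.c_[c["R"],c["t"]] for c in (c1,c2)]
    X=cv2.triangulatePoints(P[0],P[1],np.float64(p1).T,np.float64(p2).T);return (X[:3]/X[3]).T
E
cat > fit0.py <<'E'
from h import *;import pickle
d=pickle.load(open("c0.pkl","rb"));sc,si=d["scene"],d["side"]
a=np.array([(40,40),(292,48),(330,188),(42,188)])/3+(340,185)
b=(np.array([(570,287),(408,175),(520,95),(678,188)])-(390,0))/2.8+(225,90)
print(np.round(tri(sc,a,si,b),4))
Q=np.array([(-.088,-.121),(-.088,.121),(.088,.121),(.088,-.121)])
def r(v): X=xf(v[:3],Q,v[3]); return np.r_[(proj(sc,X)-a).ravel(),(proj(si,X)-b).ravel()]
s=least_squares(r,[.6,.1,0,.045]);print("box",s.x,np.abs(s.fun).max())
for n,M,z0,lim in (("S",SF,.005,1),("L",LF,0.,0)):
    ms=[]
    for c in (sc,si):
        m=blue(c);k,lab,st,ce=cv2.connectedComponentsWithStats(m);ids=np.argsort(-st[1:,4])[:3]+1
        print([(st[i,4],ce[i].round()) for i in ids])
        u=proj(c,[[s.x[0],s.x[1],.01]])[0]
        ids=[i for i in ids if st[i,4]>150 and (np.hypot(*(ce[i]-u))<40)==bool(lim)]
        i=max(ids,key=lambda i:st[i,4]);mm=(lab==i).astype(np.uint8);ms.append(fill(mm) if n=="L" else mm)
    cen=tri(sc,[np.argwhere(ms[0]).mean(0)[::-1]],si,[np.argwhere(ms[1]).mean(0)[::-1]])[0];print(n,"centroid",cen)
    best=None
    for y in np.arange(0,6.28 if n=="L" else 3.1,.52):
        o=xf((0,0,y),[(.0133,-.0235)],0)[0] if n=="L" else np.zeros(3)
        f=fit([sc,si],ms,M,(cen[0]-o[0],cen[1]-o[1],y),z0)
        if best is None or f[1]<best[1]: best=f
    print(n,best, fit([sc,si],ms,M,best[0],z0,True))
E
python3 fit0.py
```

```text
[[0.4536 0.0664 0.0401]
 [0.4236 0.3036 0.0434]
 [0.5941 0.3247 0.0417]
 [0.6302 0.0906 0.0384]]
box [0.52479255 0.19722655 0.13786114 0.04120173] 2.0707904017236274
[(np.int32(998), array([252., 207.])), (np.int32(560), array([400., 229.])), (np.int32(2), array([638.,  14.]))]
[(np.int32(1419), array([369., 252.])), (np.int32(424), array([277., 161.]))]
S centroid [0.52116254 0.20700826 0.01210546]
S (array([0.51936491, 0.20698625, 0.33354075]), np.float64(0.3521096706390381)) (array([0.5206652 , 0.20589304, 0.34260128, 0.00801866]), np.float64(0.30142897367477417))
[(np.int32(998), array([252., 207.])), (np.int32(560), array([400., 229.])), (np.int32(2), array([638.,  14.]))]
[(np.int32(1419), array([369., 252.])), (np.int32(424), array([277., 161.]))]
L centroid [ 0.49742262 -0.21717556  0.00151095]
L (array([ 0.51027358, -0.19447041,  4.8843371 ]), np.float64(0.09855152666568756)) (array([ 5.11129033e-01, -1.94941312e-01,  4.89532460e+00,  3.78554341e-03]), np.float64(0.09001033008098602))
```

The manual's scale: shifts go in shares of 50 mm and turns go in shares of 360 degrees. Converting my numbers, -0.043 m is -0.86, -0.04 m is -0.8, -0.15 rad / 6.2832 = -0.0239.

```bash
python3 - <<'E'
from h import *;import pickle
d=pickle.load(open("c0.pkl","rb"));sc,si=d["scene"],d["side"]
# bottle: collar and base px guesses in scene/side, then clip, spoon bowl
print(np.round(tri(sc,[(511,186),(495,226),(320,243),(324,214)],si,[(200,99),(208,133),(344,186),(318,208)]),3))
E
```

```text
[[ 0.442  0.467  0.142]
 [ 0.442  0.475 -0.008]
 [ 0.606 -0.003  0.006]
 [ 0.495 -0.01   0.004]]
```

run_rows(plan={"steps":[[0.093, 0, 0, -0.8, 0], [0.093, -0.86, -0.5, 0, 0], [0.093, -0.86, -0.5, 0, 0], [0.093, -0.86, -0.5, 0, 0], [0.093, -0.86, -0.5, 0, 0], [0.093, -0.86, -0.5, 0, 0], [0.093, -0.86, -0.5, 0, 0], [0.093, -0.86, -0.5, 0, 0], [0.093, -0.86, -0.5, 0, 0], [0.093, 0, 0, 0, -0.0239], [0.093, 0, 0, 0, -0.0239], [0.093, 0, 0, 0, -0.0239], [0.093, 0, 0, 0, -0.0239]]})

```text
t: 1.45
tool_pos: [0.4517, 0.2721, 0.2802]
orientation: [0.45, -3.108, 0.0]
force: [-1.0, 0.3, -0.1]
opening: 0.0928
gripper_force: 0.0
```

Scaled: -0.044 m is -0.88, -0.02 m is -0.4.

run_rows(plan={"steps":[[0.093, -0.4, -0.88, 0.4, 0], [0.093, -0.4, -0.88, 0.4, 0], [0.093, 0, 0, 0, 0], [0.093, 0, 0, 0, 0]]})

```text
t: 1.85
tool_pos: [0.5117, 0.2014, 0.2413]
orientation: [0.438, -3.109, 0.0]
force: [0.3, 0.3, 0.4]
opening: 0.093
gripper_force: 0.0
```

```bash
python3 - <<'E'
from plant import robot, viewer, monitor
import cv2,pickle
c=viewer.read_camera("wrist");pickle.dump((c,monitor.read_state()),open("w1.pkl","wb"))
cv2.imwrite("pics/w1.png",cv2.resize(c["image"][:,:,::-1],(800,500)))
E
```

```text
(no output)
```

View pics/w1.png

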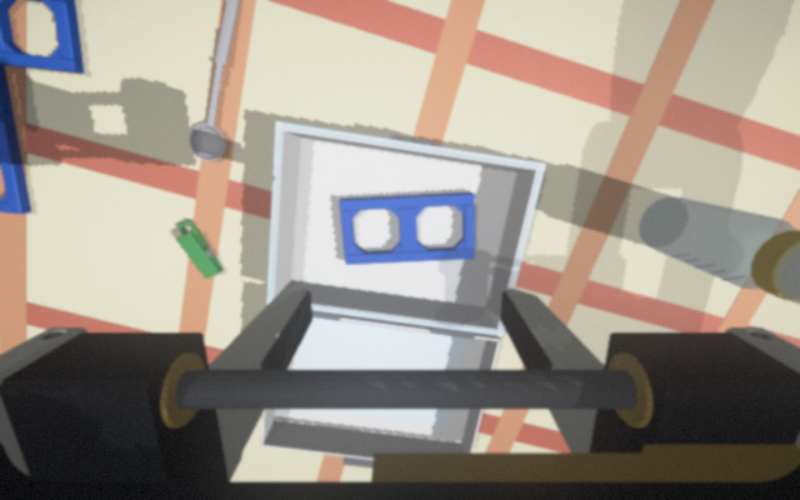

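The wrist view shows outer rim corners at (277,122), (545,163) and (498,337), with the fourth hidden by a finger. The floor edge corners are at about (313,137) and (480,165), and the short frame spans (340,195) to (475,262).

```bash
cat > fit1.py <<'E'
from h import *;import pickle
d=pickle.load(open("c0.pkl","rb"));sc,si=d["scene"],d["side"];w,_=pickle.load(open("w1.pkl","rb"))
a=np.array([(40,40),(292,48),(330,188),(42,188)])/3+(340,185)
b=(np.array([(570,287),(408,175),(520,95),(678,188)])-(390,0))/2.8+(225,90)
e=np.array([(277,122),(545,163),(498,337)])/1.25
Q=np.array([(-.088,-.121),(-.088,.121),(.088,.121),(.088,-.121)])
def r(v,z=None):
    X=xf(v[:3],Q,v[3]); return np.r_[(proj(sc,X)-a).ravel(),(proj(si,X)-b).ravel(),(proj(w,X[:3])-e).ravel()]
s=least_squares(r,[.52,.2,.14,.045],loss="soft_l1");box=s.x;print("box",s.x);print(r(s.x)[16:].round(1),r(s.x)[:16].round(1))
def mk(c,z=.011):
    m=blue(c);k,lab,st,ce=cv2.connectedComponentsWithStats(m);u=proj(c,[[.52,.206,z]])[0]
    i=min([i for i in range(1,k) if st[i,4]>150],key=lambda i:np.hypot(*(ce[i]-u)));return (lab==i).astype(np.uint8)
ms=[mk(c) for c in (sc,si,w)]
for n,cs,m in (("all",[sc,si,w],ms),("w",[w],ms[2:])):
    f=fit(cs,m,SF,(.52,.206,.34),.005,n=="all");p=f[0];q=xf((0,0,-box[2]),[p[:2]-box[:2]],0)[0];print(n,p,f[1],"in box",q.round(4),p[2]-box[2])
im=cv2.resize(w["image"][:,:,::-1],(1280,800),interpolation=cv2.INTER_CUBIC)
for P,z in ((Q,.045),(Q*[.081/.088,.114/.121],.045),(Q*[.076/.088,.109/.121],.005)):
    cv2.polylines(im,[np.round((proj(w,xf(box[:3],P,z))+.5)*2).astype(int)],1,(0,0,255),1)
cv2.polylines(im,[np.round((proj(w,xf(p,SF[0],.017))+.5)*2).astype(int)],1,(0,255,255),1)
cv2.imwrite("pics/o1.png",im[150:600,380:920])
E
python3 fit1.py
```

```text
box [0.52641646 0.19778319 0.12821012 0.04177873]
[-0.3 -0.4 -0.9  1.   2.2 -1.5] [-1.4  0.5 -0.1  1.2 -0.4  2.8 -0.6 -1.2 -0.7 -1.2 -1.  -0.6 -1.  -2.2
  0.1 -0.4]
all [0.52140458 0.20642658 0.3386816  0.00873567] 0.46225446462631226 in box [-0.0039  0.0092  0.    ] 0.21047147844176436
w [0.52293271 0.20641369 0.33138537] 0.12019119411706924 in box [-0.0024  0.009   0.    ] 0.2031752514520266
```

View pics/o1.png

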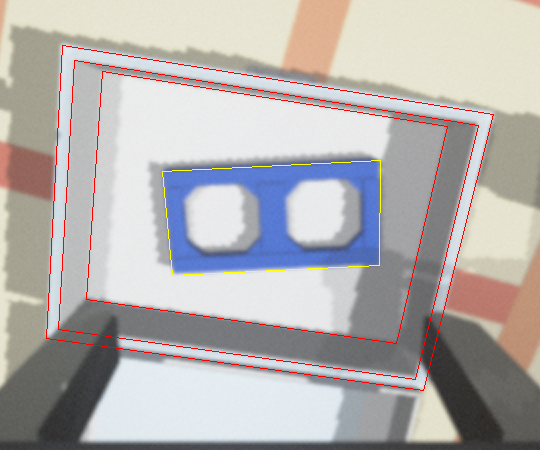

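The overlay matches well. Next I'll grasp the web of the short frame with one finger in each opening.

Scaled: 0.05 m is 1, 0.03 m is 0.6, -0.05 rad / 6.2832 = -0.008.

run_rows(plan={"steps":[[0.05, -0.24, 0.02, 0, -0.008], [0.05, 0, 0, 1, 0], [0.05, 0, 0, 1, 0], [0.05, 0, 0, 1, 0], [0.05, 0, 0, 0.6, 0], [0.05, 0, 0, 0.4, 0], [0.05, 0, 0, 0.2, 0], [0.05, 0, 0, 0, 0]]}, grip_force=15)

```text
t: 2.7
tool_pos: [0.5221, 0.2074, 0.0318]
orientation: [0.521, -3.097, -0.0]
force: [0.0, 0.1, -0.0]
opening: 0.0495
gripper_force: 0.0
```

run_rows(plan={"steps":[[0.0, 0, 0, 0, 0], [0.0, 0, 0, 0, 0], [0.0, 0, 0, 0, 0], [0.0, 0, 0, 0, 0], [0.0, 0, 0, 0, 0]]}, grip_force=15)

```text
t: 3.2
tool_pos: [0.5236, 0.2067, 0.0331]
orientation: [-0.519, 3.097, 0.0]
force: [-0.9, 0.3, 3.0]
opening: 0.0174
gripper_force: 15.0
```

Scaled: 0.012 m is 0.24, 0.01 m is 0.2, 0.103 rad / 6.2832 = 0.0164.

run_rows(plan={"steps":[[0.0, 0, 0, 0, 0.0159], [0.0, 0, 0, 0, 0.0164], [0.0, 0.24, 0.2, 0, 0], [0.0, 0.24, 0.2, 0, 0], [0.0, 0.2, 0.18, 0, 0], [0, 0, 0, 0, 0], [0, 0, 0, 0, 0]]}, grip_force=15)

```text
t: 3.9
tool_pos: [0.4839, 0.2328, 0.0331]
orientation: [0.208, -3.134, -0.002]
force: [-5.3, 3.0, 10.0]
opening: 0.0177
gripper_force: 15.0
```

Scaled: -0.05 m is -1, -0.03 m is -0.6.

run_rows(plan={"steps":[[0.05, 0, 0, -0.04, 0], [0.05, 0, 0, 0, 0], [0.05, 0, 0, 0, 0], [0.05, 0, 0, -0.6, 0], [0.05, 0, 0, -1, 0], [0.05, 0, 0, -1, 0], [0.05, 0, 0, -1, 0], [0.05, 0, 0, 0, 0]]}, grip_force=15)

```text
t: 4.7
tool_pos: [0.4894, 0.2325, 0.2231]
orientation: [-0.202, 3.123, 0.006]
force: [0.8, 0.2, 1.3]
opening: 0.0501
gripper_force: 0.0
```

```bash
cat > fit2.py <<'E'
from h import *;import pickle,sys
from plant import robot, viewer, monitor
w=viewer.read_camera("wrist");s=monitor.read_state();box=(.5264,.1978,.1282)
m=blue(w);k,lab,st,ce=cv2.connectedComponentsWithStats(m);u=proj(w,[[.484,.233,.011]])[0]
i=min([i for i in range(1,k) if st[i,4]>150],key=lambda i:np.hypot(*(ce[i]-u)))
p,f=fit([w],[(lab==i).astype(np.uint8)],SF,(.484,.233,.13),.005);q=xf((0,0,-box[2]),[p[:2]-np.array(box[:2])],0)[0]
print(p,f,"in box",q.round(4),p[2]-box[2])
im=cv2.resize(w["image"][:,:,::-1],(1280,800),interpolation=cv2.INTER_CUBIC);Q=np.array([(-1,-1),(-1,1),(1,1),(1,-1)])
for P,z in ((Q*[.088,.121],.045),(Q*[.081,.114],.045),(Q*[.076,.109],.005)):
    cv2.polylines(im,[np.round((proj(w,xf(box,P,z))+.5)*2).astype(int)],1,(0,0,255),1)
cv2.polylines(im,[np.round((proj(w,xf(p,SF[0],.017))+.5)*2).astype(int)],1,(0,255,255),1)
cv2.imwrite(sys.argv[1],im[100:700,240:1040])
E
python3 fit2.py pics/o2.png
```

```text
[0.48241506 0.23252335 0.12685872] 0.3663010001182556 in box [-0.0392  0.0401  0.    ] -0.0013412828791670994
```

View pics/o2.png

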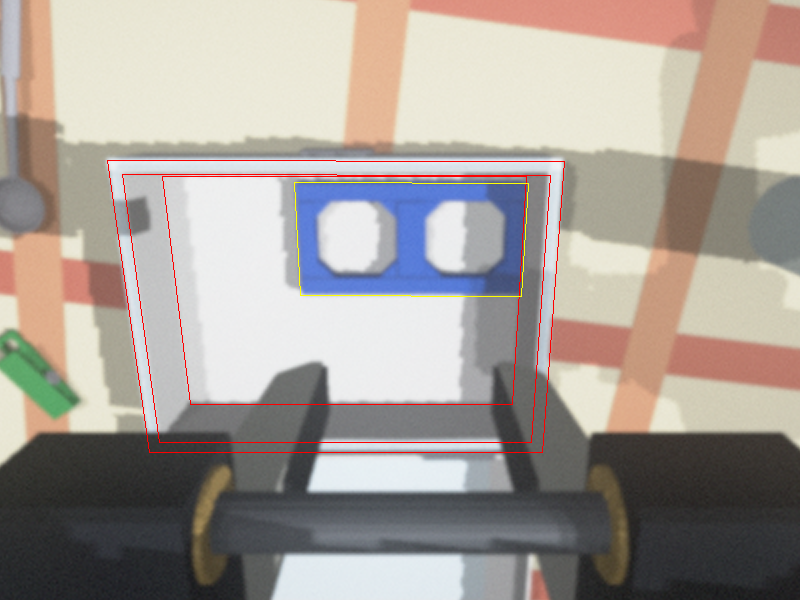

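The short frame now sits square in the (-x,+y) corner, outlined from (295,183) to (527,296) and about 2 mm or less from both walls. Next I'll move over to the L.

Scaled: -0.0435 m is -0.87, 0.005 m is 0.1, 0.15 rad / 6.2832 = 0.0239.

run_rows(plan={"steps":[[0.05, 0.1, -0.87, 0, 0], [0.05, 0.1, -0.87, 0, 0], [0.05, 0.1, -0.87, 0, 0], [0.05, 0.1, -0.87, 0, 0], [0.05, 0.1, -0.87, 0, 0], [0.05, 0.1, -0.87, 0, 0], [0.05, 0.1, -0.87, 0, 0], [0.05, 0.1, -0.87, 0, 0], [0.05, 0.1, -0.87, 0, 0], [0.05, 0.1, -0.87, 0, 0], [0.05, 0, 0, 0, 0.0239], [0.05, 0, 0, 0, 0.0239], [0.05, 0, 0, 0, 0.0239], [0.05, 0, 0, 0, 0.0239], [0.05, 0, 0, 0, 0.0239], [0.05, 0, 0, 0, 0.0239], [0.05, 0, 0, 0, 0.0239], [0.05, 0, 0, 0, 0.0239], [0.05, 0, 0, 0, 0.0239], [0.05, 0, 0, 0, 0.0239]]})

```text
t: 6.75
tool_pos: [0.4911, -0.2062, 0.2119]
orientation: [-1.994, -2.423, 0.001]
force: [0.1, -0.0, 0.3]
opening: 0.0502
gripper_force: 0.0
```

run_rows(plan={"steps":[[0.05, 0, 0, 0, 0.0239], [0.05, 0, 0, 0, 0.0239], [0.05, 0, 0, 0, 0.0239], [0.05, 0, 0, 0, 0.0239], [0.05, 0, 0, 0, 0.0239], [0.05, 0, 0, 0, 0.0239], [0.05, 0, 0, 0, 0.0239], [0.05, 0, 0, 0, 0.0239], [0.05, 0, 0, 0, 0.0239], [0.05, 0, 0, 0, 0.0239], [0.05, 0, 0, 0, 0.0159], [0.05, 0, 0, 0, 0], [0.05, 0, 0, 0, 0]]})

```text
t: 8.05
tool_pos: [0.4915, -0.2064, 0.2128]
orientation: [-3.128, -0.273, 0.003]
force: [0.0, -0.2, -0.3]
opening: 0.0501
gripper_force: 0.0
```

```bash
cat > fitL.py <<'E'
from h import *;import pickle,sys
from plant import robot, viewer, monitor
d=pickle.load(open("c0.pkl","rb"));sc,si=d["scene"],d["side"]
w=viewer.read_camera("wrist");pickle.dump(w,open("w3.pkl","wb"))
p=(.5103,-.1945,-1.399)
# union of blue near L incl. handle; mask handle out by limiting to fit
def mk(c):
    m=blue(c);k,lab,st,ce=cv2.connectedComponentsWithStats(m);u=proj(c,[[.497,-.217,.011]])[0]
    i=min([i for i in range(1,k) if st[i,4]>150],key=lambda i:np.hypot(*(ce[i]-u)));return fill((lab==i).astype(np.uint8))
f=fit([w],[mk(w)],LF,p,0.);print("wrist",f,fit([w],[mk(w)],LF,p,0.,True));p=f[0]
print("handle",xf(p,[(.008,-.018)],.045))
im=cv2.resize(w["image"][:,:,::-1],(1280,800),interpolation=cv2.INTER_CUBIC)
B=[(.003,-.048),(.013,-.048),(.013,.012),(.003,.012)]
for P,z in ((LF[0],.012),(B,.052)): cv2.polylines(im,[np.round((proj(w,xf(p,P,z))+.5)*2).astype(int)],1,(0,255,255),1)
cv2.imwrite(sys.argv[1],im[:600,240:1040])
E
python3 fitL.py pics/o3.png
```

```text
wrist (array([ 0.51303179, -0.19532725, -1.38923557]), np.float64(0.3251749575138092)) (array([ 0.51235833, -0.19581383, -1.39032431, -0.00918043]), np.float64(0.30154868960380554))
handle [[ 0.49677217 -0.20644592  0.045     ]]
```

View pics/o3.png

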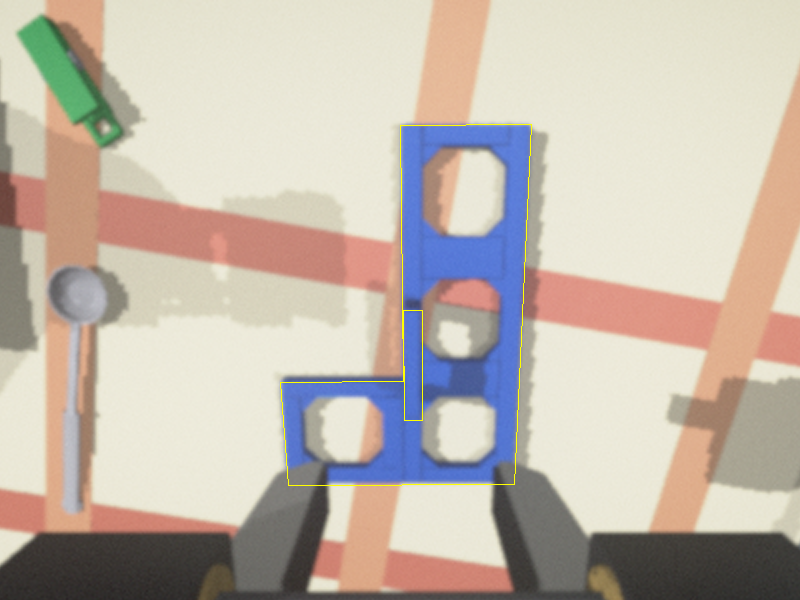

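The yellow outline matches the L: long leg from (402,125) to (530,485), handle bar at (413,365). Grasping the handle.

Scaled: 0.05 m is 1, 0.005 m is 0.1, -0.008 rad / 6.2832 = -0.0013.

run_rows(plan={"steps":[[0.05, 0.1, 0.02, 0.32, -0.0013], [0.05, 0, 0, 1, 0], [0.05, 0, 0, 1, 0], [0.05, 0, 0, 0.6, 0], [0.05, 0, 0, 0.4, 0], [0.05, 0, 0, 0, 0], [0, 0, 0, 0, 0], [0, 0, 0, 0, 0], [0, 0, 0, 0, 0], [0, 0, 0, 0, 0], [0, 0, 0, 0, 0], [0, 0, 0, 0, 0]]}, grip_force=40)

```text
t: 9.3
tool_pos: [0.4976, -0.2071, 0.049]
orientation: [3.129, 0.28, 0.001]
force: [0.9, 0.7, 3.3]
opening: 0.0097
gripper_force: 40.0
```

run_rows(plan={"steps":[[0, 0, 0, -0.4, 0], [0, 0, 0, -0.8, 0], [0, 0, 0, -1, 0], [0, 0, 0, 0, 0], [0, 0, 0, 0, 0]]}, grip_force=40)

```text
t: 9.8
tool_pos: [0.4982, -0.2074, 0.1599]
orientation: [3.127, 0.28, 0.004]
force: [-0.3, -0.3, -1.9]
opening: 0.0096
gripper_force: 40.0
```

Scaled: -0.0375 m is -0.75, 0.0107 m is 0.214.

run_rows(plan={"steps":[[0, 0.214, -0.75, 0, 0], [0, 0.214, -0.75, 0, 0], [0, 0.214, -0.75, 0, 0], [0, 0.214, -0.75, 0, 0], [0, 0.214, -0.75, 0, 0], [0, 0.214, -0.75, 0, 0], [0, 0.214, -0.75, 0, 0], [0, 0.214, -0.75, 0, 0], [0, 0.214, -0.75, 0, 0], [0, 0.214, -0.75, 0, 0]]}, grip_force=40)

```text
t: 10.8
tool_pos: [0.5342, 0.1824, 0.1555]
orientation: [3.128, 0.281, -0.007]
force: [2.2, -0.3, -2.1]
opening: 0.0099
gripper_force: 40.0
```

run_rows(plan={"steps":[[0, 0, 0, 0, -0.0191], [0, 0, 0, 0, -0.0191], [0, 0, 0, 0, -0.0191], [0, 0, 0, 0, -0.0191], [0, 0, 0, 0, -0.0191], [0, 0, 0, 0, -0.0191], [0, 0, 0, 0, -0.0191], [0, 0, 0, 0, -0.0191], [0, 0, 0, 0, -0.0191], [0, 0, 0, 0, -0.0191], [0, 0, 0, 0, -0.0191], [0, 0, 0, 0, -0.0191], [0, 0, 0, 0, -0.0127], [0, 0, 0, 0, 0], [0, 0, 0, 0, 0], [0, 0, 0, 0, 0], [0, 0, 0, 0, 0]]}, grip_force=40)

```text
t: 12.5
tool_pos: [0.5356, 0.1811, 0.158]
orientation: [-2.076, -2.357, 0.001]
force: [1.1, 0.0, -2.0]
opening: 0.0097
gripper_force: 40.0
```

```bash
cat > fitH.py <<'E'
from h import *;import sys
from plant import robot, viewer, monitor
box=np.array((.5264,.1978,.1282));s=monitor.read_state();t=s["tool_pos"];o=s["orientation"];th=2*np.arctan2(o[1],o[0])-np.pi/2;th=(th+np.pi)%(2*np.pi)-np.pi
print("theta",th,"tcp",t)
yaw0=th;h=xf((0,0,yaw0),[(.008,-.018)],0)[0];p0=(t[0]-h[0],t[1]-h[1],yaw0);z=t[2]-.048;print("expected",p0,z)
w=viewer.read_camera("wrist");sc=viewer.read_camera("scene");si=viewer.read_camera("side")
def ov(c,name,sl,k=2):
    im=cv2.resize(c["image"][:,:,::-1],None,fx=k,fy=k,interpolation=cv2.INTER_CUBIC);Q=np.array([(-1,-1),(-1,1),(1,1),(1,-1)])
    for P,zz,pp,col in ((Q*[.081,.114],.045,box,(0,0,255)),(Q*[.076,.109],.005,box,(0,0,255)),(LF[0],z+.012,p0,(0,255,255)),(SF[0],.017,(.4824,.2325,.127),(0,255,0))):
        cv2.polylines(im,[np.round((proj(c,xf(pp,P,zz))+.5)*k).astype(int)],1,col,1)
    return im[sl]
a=ov(w,"",np.s_[100:700,240:640]);b=ov(sc,"",np.s_[450:850,950:1430],3)
a=ov(w,"",np.s_[0:600,240:1040]);cv2.imwrite(sys.argv[1],a)
b=ov(sc,"",np.s_[450:850,950:1350],3);c=ov(si,"",np.s_[180:580,600:1000],3);cv2.imwrite(sys.argv[1].replace(".png","b.png"),np.hstack([b,c]))
ms=[]
for cc in (sc,si):
    m=blue(cc);m[proj(cc,[[0,0,0]])[0].astype(int)[1]*0:0]=0;ms.append(m)
m=blue(w);k,lab,st,ce=cv2.connectedComponentsWithStats(m);i=np.argmax(st[1:,4])+1;print(st[i],ce[i])
d=xf((0,0,-box[2]),[np.array(p0[:2])-box[:2]],0)[0];print("L rel box",d.round(4),p0[2]-box[2])
E
python3 fitH.py pics/o4.png
```

```text
theta 0.12678270874809705 tcp [0.53563898 0.1810706  0.15796976]
expected (np.float64(0.5254272126653096), np.float64(0.19791458157926384), np.float64(0.12678270874809705)) 0.10996976123910386
[  315    29   125   267 15806] [372.20663039 143.83866886]
L rel box [-0.001   0.0002  0.    ] -0.001417291251902958
```

View pics/o4.png

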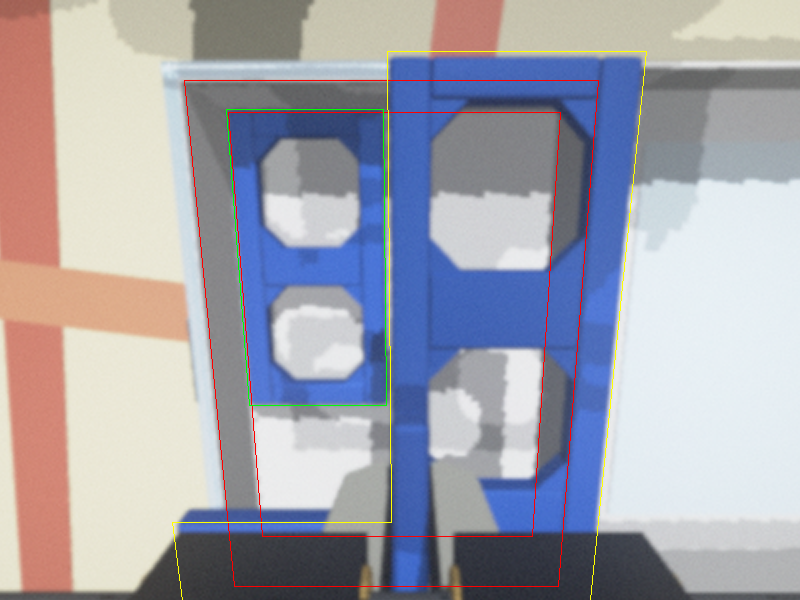

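View pics/o4b.png

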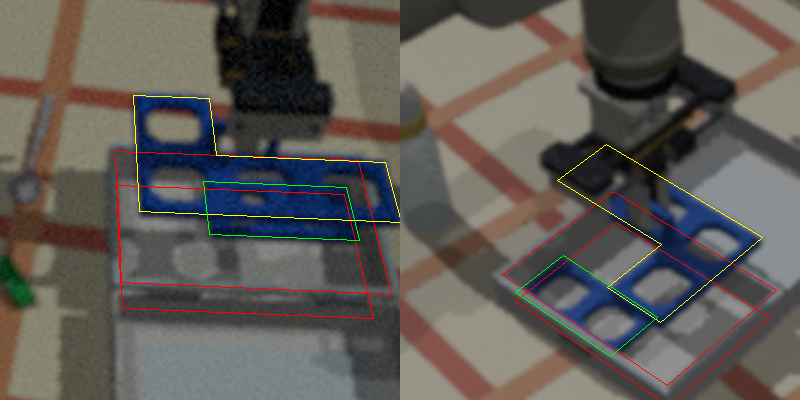

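The wrist view shows the held L level and square over the box. Its long-leg top edge is at row 57 against 52 predicted, and the short frame's green outline still matches. In the scene and side views it also lies where predicted, to within a few mm. Next I'll descend gently while watching the force.

The manual's scale: shifts go in shares of 50 mm and turns go in shares of 360 degrees. Converting my numbers, 0.03 m is 0.6, 0.025 m is 0.5.

run_rows(plan={"steps":[[0, 0, -0.02, 0.6, 0], [0, 0, 0, 0.5, 0], [0, 0, 0, 0, 0], [0, 0, 0, 0, 0]]}, grip_force=40)

```text
t: 13.05
tool_pos: [0.5345, 0.1809, 0.1035]
orientation: [-2.075, -2.358, 0.001]
force: [0.2, 0.1, -1.1]
opening: 0.0095
gripper_force: 40.0
```

```bash
cat > edge.py <<'E'
from h import *
from plant import robot, viewer, monitor
box=np.array((.5264,.1978,.1282));s=monitor.read_state();t=s["tool_pos"];o=s["orientation"];th=(2*np.arctan2(o[1],o[0])+np.pi/2)%(2*np.pi)-np.pi
h=xf((0,0,th),[(.008,-.018)],0)[0];p=np.array((t[0]-h[0],t[1]-h[1],th));z=t[2]-.049;print("pose",p.round(4),z)
w=viewer.read_camera("wrist");m=blue(w);lab=cv2.connectedComponents(m)[1]
R=lambda v:(lambda c:proj(w,c))(v)
print("pred top-left/right, notch corner, shortleg-left:",proj(w,xf(p,[(.002,.105),(.072,.105),(.002,-.037),(-.072,-.037)],z+.012)).round(1).tolist())
for c in (330,350,370,390,410,430): print("col",c,"runs",[(int(a),int(b)) for a,b in zip(np.flatnonzero(np.diff(np.r_[0,m[:,c]])==1),np.flatnonzero(np.diff(np.r_[m[:,c],0])==-1))])
for r in (40,60,90,120,150,170,200): print("row",r,[(int(a),int(b)) for a,b in zip(np.flatnonzero(np.diff(np.r_[0,m[r]])==1),np.flatnonzero(np.diff(np.r_[m[r],0])==-1)) if b-a>3])
for c in (220,240,260,280): print("col",c,[(int(a),int(b)) for a,b in zip(np.flatnonzero(np.diff(np.r_[0,m[:,c]])==1),np.flatnonzero(np.diff(np.r_[m[:,c],0])==-1)) if b-a>3])
# both frames, side & scene: compare union masks
for n in ("side","scene"):
    c=viewer.read_camera(n);mm=fill(cv2.morphologyEx(blue(c),cv2.MORPH_CLOSE,np.ones((3,3))))
    P=proj(c,xf(p,LF[0],z+.012));print(n,"pred",P.round(1).tolist());
    cs,_=cv2.findContours(mm,cv2.RETR_EXTERNAL,cv2.CHAIN_APPROX_NONE);ap=cv2.approxPolyDP(max(cs,key=cv2.contourArea),2,True);print(ap[:,0].tolist())
E
python3 edge.py
```

```text
pose [0.5243 0.1978 0.1279] 0.05447598481637869
pred top-left/right, notch corner, shortleg-left: [[312.9, 25.4], [441.5, 25.5], [315.1, 260.0], [206.3, 259.8]]
col 330 runs []
col 350 runs []
col 370 runs []
col 390 runs []
col 410 runs []
col 430 runs []
row 40 []
row 60 []
row 90 []
row 120 []
row 150 []
row 170 []
row 200 []
col 220 []
col 240 []
col 260 []
col 280 []
side pred [[253.6, 133.0], [269.4, 121.1], [319.9, 152.0], [287.2, 180.1], [269.9, 168.6], [287.3, 154.4]]
[[319, 152], [291, 135], [296, 144], [292, 146], [285, 140], [285, 150], [280, 150], [276, 146], [275, 139], [272, 142], [287, 154], [280, 162], [255, 147], [242, 155], [245, 157], [252, 151], [259, 152], [263, 158], [254, 164], [260, 168], [266, 161], [273, 161], [275, 166], [269, 174], [278, 174], [288, 180]]
scene pred [[439.3, 218.2], [444.3, 238.3], [360.5, 234.9], [358.6, 196.0], [383.1, 197.0], [385.3, 216.0]]
[[360, 197], [363, 235], [439, 239], [444, 237], [439, 219], [434, 218], [431, 212], [420, 211], [419, 217], [413, 214], [395, 217], [387, 211], [388, 205], [384, 204], [382, 197]]
```

The side and scene corners match the prediction to about 1 px. I'll correct x by 2 mm and keep descending.

Scaled: 0.01 m is 0.2, 0.002 m is 0.04.

run_rows(plan={"steps":[[0, 0, 0.04, 0.2, 0], [0, 0, 0, 0.2, 0], [0, 0, 0, 0.16, 0], [0, 0, 0, 0.12, 0], [0, 0, 0, 0, 0]]}, grip_force=40)

```text
t: 13.7
tool_pos: [0.5357, 0.181, 0.0677]
orientation: [-2.074, -2.358, 0.004]
force: [0.1, -0.5, -1.6]
opening: 0.0098
gripper_force: 40.0
```

run_rows(plan={"steps":[[0, 0, 0, 0.08, 0], [0, 0, 0, 0.08, 0], [0, 0, 0, 0, 0]]}, grip_force=40)

```text
t: 14.0
tool_pos: [0.5366, 0.1812, 0.0609]
orientation: [-2.075, -2.359, 0.001]
force: [-1.0, 0.2, -1.1]
opening: 0.0098
gripper_force: 40.0
```

Scaled: 0.003 m is 0.06, 0.002 m is 0.04.

run_rows(plan={"steps":[[0, 0, 0, 0.06, 0], [0, 0, 0, 0.04, 0], [0, 0, 0, 0, 0]]}, grip_force=40)

```text
t: 14.3
tool_pos: [0.5366, 0.1812, 0.0561]
orientation: [-2.075, -2.359, 0.001]
force: [0.3, -0.3, -1.7]
opening: 0.0095
gripper_force: 40.0
```

run_rows(plan={"steps":[[0, 0, 0, 0.02, 0], [0, 0, 0, 0.02, 0], [0, 0, 0, 0, 0]]}, grip_force=40)

```text
t: 14.6
tool_pos: [0.5368, 0.1812, 0.0543]
orientation: [-2.075, -2.359, 0.0]
force: [0.5, 0.4, -1.3]
opening: 0.0097
gripper_force: 40.0
```

Scaled: 0.001 m is 0.02, 0.0005 m is 0.01.

run_rows(plan={"steps":[[0, 0, 0, 0.02, 0], [0, 0, 0, 0.01, 0], [0, 0, 0, 0, 0], [0, 0, 0, 0, 0]]}, grip_force=40)

```text
t: 15.0
tool_pos: [0.537, 0.1813, 0.054]
orientation: [2.075, 2.359, 0.0]
force: [-6.5, -1.4, 8.0]
opening: 0.0096
gripper_force: 40.0
```

Contact with the floor. I'll release, raise the tool and check.

Scaled: -0.05 m is -1, -0.02 m is -0.4.

run_rows(plan={"steps":[[0.03, 0, 0, 0, 0], [0.04, 0, 0, 0, 0], [0.04, 0, 0, 0, 0], [0.04, 0, 0, 0, 0], [0.04, 0, 0, -0.4, 0], [0.04, 0, 0, -1, 0], [0.04, 0, 0, -1, 0], [0.04, 0, 0, -1, 0], [0.04, 0, -1, -0.4, 0], [0.04, 0, -1, 0, 0], [0.04, 0, -1, 0, 0], [0.04, 0, 0, 0, 0], [0.04, 0, 0, 0, 0]]})

```text
t: 16.3
tool_pos: [0.3911, 0.1626, 0.242]
orientation: [2.073, 2.359, 0.003]
force: [0.7, -0.6, 0.0]
opening: 0.0405
gripper_force: 0.0
```

```bash
python3 - <<'E'
from h import *
from plant import robot, viewer, monitor
w=viewer.read_camera("wrist");sc=viewer.read_camera("scene");si=viewer.read_camera("side")
box=(.5264,.1978,.1282)
for n,c in (("sc",sc),("si",si),("w",w)):
    P=proj(c,xf(box,LF[0],.017));cs,_=cv2.findContours(blue(c),cv2.RETR_EXTERNAL,cv2.CHAIN_APPROX_NONE)
    k=np.vstack([q[:,0] for q in cs if cv2.contourArea(q)>100]) if cs else np.zeros((1,2))
    print(n,[(a.round(1).tolist(),k[np.argmin(np.hypot(*(k-a).T))].tolist()) for a in P])
def cr(c,r,k): return cv2.resize(c["image"][r],None,fx=k,fy=k,interpolation=cv2.INTER_CUBIC)[:,:,::-1]
a=cr(sc,np.s_[185:265,340:460],3.3);b=cr(si,np.s_[110:210,225:345],3.3);d=cr(w,np.s_[0:400,0:640],1.25/2)
o=np.zeros((600,800,3),np.uint8)
for i,(x,y) in ((a,(0,0)),(b,(400,0)),(d,(0,340))): o[y:y+i.shape[0],x:x+i.shape[1]]=i[:600-y,:800-x]
cv2.imwrite("pics/fin.png",o)
E
```

```text
sc [([435.1, 231.4], [435, 231]), ([439.8, 251.5], [437, 244]), ([358.7, 248.1], [360, 241]), ([357.0, 209.2], [359, 209]), ([380.8, 210.1], [380, 210]), ([382.8, 229.2], [378, 234])]
si [([255.9, 143.9], [258, 144]), ([271.3, 132.2], [271, 134]), ([320.5, 162.8], [317, 161]), ([288.7, 190.7], [279, 180]), ([272.0, 179.3], [272, 176]), ([288.8, 165.2], [288, 166])]
w [([445.8, 70.7], [450, 75]), ([506.3, 70.8], [504, 73]), ([479.3, 238.1], [478, 237]), ([373.1, 238.0], [377, 233]), ([375.6, 189.5], [377, 191]), ([432.9, 189.6], [433, 189])]
```

View pics/fin.png

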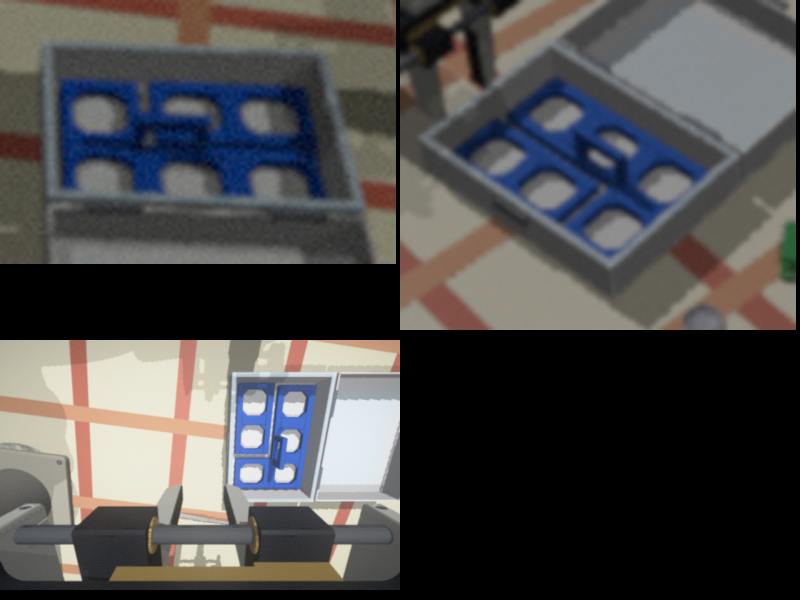

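The last picture shows both frames flat on the box floor, evenly gapped and with the handle up: scene crop (60-320, 80-200), side crop centred at (590,170). The corners are within 1–2 px of home where they aren't hidden behind the walls. Handing in.

```bash
python3 -c "
from plant import robot, viewer, monitor
print(robot.close_job())"
```

```text
the job is handed in; nothing more can be done
None
```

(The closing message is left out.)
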